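Shut and bolt the marble case

TASK

Lock up the marble case, in this order: turn the clamp knob clockwise to its stop so that the bolt is free and leave it there, press the glass lid fully shut, slide the barrel bolt all the way across into the keeper on the lid, then fold the bolt's handle fully down into its notch. Leave the other things on the shelf where they stand.

Things in the scene. Friction and masses are not known exactly. Their poses are not given: they have to be found in the camera images.
- case: Fixed birch marble case. Origin on the table under the centre of its box; x = from its front (robot side) to its back, y = to its left, z up. 'Case (x, y, z)' below is in mm in this frame. Box 200 (x) by 220 (y) by 70 high, centred. Bolt rail: birch block against its left side, x -100..0, y 110..330, top z 80. On it lies the barrel bolt, axis along y at x -35, z 96.
- knob (a joint): Clamp knob, rad. 0 = clamped, its bar along case x; grows clockwise seen from above to the stop at 1.4 = free. It lifts a pin that otherwise stops the bolt after at most 12 mm; the bolt passes from about 1.05 up. Stays where it is left; about 0.05 N m. Axis vertical at case (-35, 290).
- knob_grip (a point): On the knob's axis near the top of its dark iron bar, which is pinched across: case (-35, 290, 142); its x axis runs along the bar. Bar 50 long, 12 wide, 28 tall (z 124..152), on a stem of 9 mm radius over an iron housing (x -57..-13, y 262..318, top z 116).
- lid (a joint): Lid, rad: 0 = fully shut, grows as the front edge rises, at most 1.3. Stiff hinge: it stays where it is left; pressing takes 1 to 5 N near the front edge.
- lid_hinge (a point): Middle of the lid's hinge line, which runs along case y at the back rim, case (100, 0, 70).
- lid_front (a point): Point on top of the lid's birch frame, 10 mm from its front edge, midway along it; 190 mm from the hinge line and 10 mm above the lid's underside. The lid is 200 (x) by 220 (y) by 10 mm, birch frame 30 wide with a glass pane; shut, its top is at z 80. Case (-90, 0, 80) when shut.
- keeper (a point): Centre of the passage of the brass keeper arch on the lid (30 wide in x, 14 long in y, standing 32 above the lid; passage 20 wide, 26 high). In line with the bolt when the lid is shut, at case (-35, 95, 96).
- bolt (a joint): Travel of the steel barrel bolt, m. 0 = drawn back; grows as it slides towards the lid (to case -y); stop at 0.050 = fully across. Takes about 2 to 3 N and stays where it is left. 12 mm thick rod; its tip is at case y 122 when drawn back and 72 when across.
- handle_root (a point): Point on the bolt's axis where the handle springs, at case (-35, 205 - travel, 96). Two brass bushings hold the rod at y 112..132 and 228..248, top z 107.
- handle (a joint): Handle angle about the bolt's axis, rad: 0 = straight up, positive = leaning to the robot side (case -x), 1.57 = fully down, level, in the notch; range -0.25 to 1.57. The guard plate stops it at roughly 0.5 unless it is opposite the notch (travel 0.046 to 0.050). Stays where it is left; about 0.06 N m plus its small weight.
- handle_ball (a point): Centre of the steel ball (20 mm across) at the end of the handle, 55 mm from the bolt's axis; the handle's rod is 10 mm thick.
- notch (a point): Centre of the notch where the handle's rod lies at the end, case (-54, 155, 96). It is 16 mm wide (y), cut in the brass guard plate beside the bolt on the robot side (x -57..-51, y 130..225, top z 114).
- sieve_mid (a point): Bystander: low brass sieve ring, 72 across, 22 high, behind the rail. Centre, half-way up.
- marble_a: Bystander: loose copper-veined marble, 24 across, inside the sieve ring. Centre.
- bottle_mid (a point): Bystander: indigo glass bottle, 64 across, 190 high. Centre, half-way up.
- mug_mid (a point): Bystander: mustard mug, 80 across, 90 high. Centre, half-way up.
- bookend_mid (a point): Bystander: cast iron wedge bookend, about 80 by 100, 120 high. Centre, half-way up.
- loupe_mid (a point): Bystander: black loupe, 42 across, 40 high. Centre, half-way up.
- brush: Bystander: dusting brush lying flat, along its x axis. Origin on its underside, mid-length.

How it is judged:
By the outcome, as a careful person would: the job done as asked, in the order asked, and still so for the second after the job is handed in, with the robot touching nothing.
It also fails if it takes over 58 s, if anything falls off the work surface, if the arm or the gripper's body presses on something with over 40 N, if the wrist force passes 120 N, or if a joint passes its speed limit or range.

ROBOT

A 7-joint arm with a two-finger parallel gripper is mounted at the origin on the work surface. World frame = base frame: x ahead of the robot, y to its left, z up, the work surface at z = 0. Lengths are in m, angles in rad, forces in N, time in s.
With the tool pointing down it reaches from about 0.35 to 0.9 m from the base axis. Payload 8.1 kg.
Tool frame: the origin (TCP) lies at the very end of the fingers, on their centre line; the grasp point (between the pads) lies 19 mm behind it; z points along the fingers, y is the line along which they close (so a half turn about z gives the same grasp; the last joint's range is limited). The gripper opens to 85 mm and grips with 20 to 120 N. Pads are 22 mm wide; open, the fingers measure 114 mm over their backs; the gripper's body (76 mm by 85 mm) begins 54 mm behind the grasp point. The pads swing forward as they close: fully open they stand 13 mm farther back than shut.
Start: joints at [-1.391, 0.434, 0.025, 1.573, -0.012, 1.134, -0.075], TCP at [0.174, 0.6, 0.231] pointing down, gripper open.
Joint ranges: [-2.62, 2.62], [-0.44, 2.09], [-1.27, 1.32], [0.08, 2.57], [-1.32, 4.46], [0.12, 2], [-2.74, 2.74]. Speed limits (rad/s): [2.22, 2.22, 3.01, 3.01, 3.14, 3.14, 3.14].

INTERFACE

Orientations are given as [roll, pitch, yaw] about the fixed x, y, z axes, in that order (R = Rz(yaw) Ry(pitch) Rx(roll)).
In Python, from cell import arm gives the robot as it stands.
- The arm moves only by the tool servo_tool, never from a script. Its argument "deltas" is a list of rows, each a list of 7 numbers: the shift along the tool's x, y, z in cm, then the turn, a rotation vector about the tool's x, y, z in rad, then the finger opening in cm, from 0 to 8.54. In form: [[dx, dy, dz, rx, ry, rz, grip], ...]. A call has 1 to 5 rows; each row shifts and turns the commanded pose from where the row before left it, along the tool's axes as they then stand; what a row does not reach is not made up. A row lasts 1/12 s, in which the tool goes at most 41.7 mm and 7.16 degrees, less where a joint would pass 70% of its speed; a pose out of reach is approached as far as the arm can. A call with a gripper value outside its range is refused whole. The fingers move at their own pace and stop on an object; the grip force is fixed at half the most. Time passes only in rows, so rows that do not move let the fingers close. It gives the time, the measured TCP pose, the force, the opening and the grip force at its end, in the units of the state.
- arm.observe(): the state, without advancing time (a new reading comes with each control period).
- arm.read_camera(name): name is "scene" or "side" or "wrist"; returns (picture, depth): 480x640x3 uint8, red, green, blue; 480x640 float32, m along the optical axis (not along the pixel's ray), 0 where there is no reading.
- arm.camera_info(name): a dict with "vfov" (degrees; the focal length in pixels is half the picture's height over the tangent of half this angle, whatever the lens; pixels are square), "cx", "cy" (the principal point, pixels), "rvec" (rotation vector, rad) and "tvec" (3), from world to camera coordinates, as OpenCV has them. Camera axes: x right, y down, z forward; pixel columns grow to the right and rows downward; lengths in m; the calibration is good to about 2 mm. A picture is of the moment at which its call begins: read the wrist's pose just before it. camera_info takes no time and is no camera call; for the wrist camera it gives the pose at the moment of the call.
- arm.sign_off(): hands the job in; it is judged then, once.
The state is a dict: "t": time; "joint_pos": joint angles; "dq": joint speeds; "joint_efforts": joint torques, N m; "eef_pos": TCP position; "orientation": TCP orientation; "ft_force": force on the tool from outside, world axes, zero at the start; "wrist_torque": the same for the moment, N m; "opening": opening from 0.0 (shut) to 1.0 (fully open); "gripper_force": force on a finger pad.
Only numpy, scipy, OpenCV 4.12 (cv2) and the standard library are available. Lean on these libraries where they do the work, as an engineer would, in place of code of your own. Each camera call takes 0.05 s, during which the arm holds its last target. There are 200 camera calls.

## Working session

There is one attempt and no reset: what is moved stays moved. The work goes in short steps, Python scripts to look and compute and a tool call to move; the robot and the scene stay as the last step left them, time stands still between calls to the robot, and variables do not carry over. Pictures are saved under pics/ and viewed, at most 10 in all, crops included, and the job is handed in when it is done.

Besides the shell and the picture viewer there is one more tool, called after "Emit:" in YAML: its name, and indented under it one key for each argument. servo_tool: Moves the arm, as the interface text tells. Its arguments: {"type":"object","properties":{"deltas":{"type":"array","items":{"type":"array","items":{"type":"number"}}}},"required":["deltas"]}

```bash
mkdir -p pics; cat > h.py <<'E'
import numpy as np, cv2
from cell import arm
from scipy.spatial.transform import Rotation as R
def cam(n):
    i=arm.camera_info(n); f=240/np.tan(np.radians(i['vfov'])/2)
    M=R.from_rotvec(np.ravel(i['rvec'])).as_matrix(); return f,i['cx'],i['cy'],M,np.ravel(i['tvec'])
def cloud(d,c):
    f,cx,cy,M,t=c; v,u=np.mgrid[:480,:640]
    P=np.stack([(u-cx)/f*d,(v-cy)/f*d,d],-1)
    return (P-t)@M
def proj(p,c):
    f,cx,cy,M,t=c; q=M@np.asarray(p)+t; return q[:2]/q[2]*f+[cx,cy]
E
python3 - <<'E'
from h import *
for n in ['scene','side']:
    c=cam(n); im,d=arm.read_camera(n); np.savez('%s.npz'%n,im=im,d=d)
    cv2.imwrite('pics/%s0.png'%n,im[:,:,::-1]); print(n,c)
    P=cloud(d,c)
print(arm.observe())
E
```

```text
scene (np.float64(565.6983870888589), 318.36285993147425, 237.09275596046376, array([[ 0.67253188,  0.73998881,  0.01083643],
       [ 0.63471905, -0.5692051 , -0.52262537],
       [-0.38056877,  0.35836031, -0.85249357]]), array([-0.30223242, -0.29188823,  1.78081483]))
side (np.float64(488.5374578941395), 323.59241496507605, 234.33986772951476, array([[ 0.73811406, -0.67467424,  0.00151476],
       [-0.42736169, -0.46928159, -0.77274625],
       [ 0.52206284,  0.56972753, -0.63471327]]), array([-0.40609415,  0.27947007,  1.1034095 ]))
{'t': 0.1, 'joint_pos': array([-1.3905996 ,  0.43514407,  0.02495633,  1.5740128 , -0.01161082,
        1.13401742, -0.07512219]), 'dq': array([-0.00120197, -0.00127167,  0.00031582, -0.00029489,  0.00194272,
        0.00172905, -0.00057225]), 'joint_efforts': array([ 3.07544906e-03, -6.71754956e+01,  1.02819800e+00, -3.16900992e+01,
        1.58183137e-02,  7.34516128e-03,  1.45644537e-05]), 'eef_pos': array([0.17431012, 0.59971723, 0.2306074 ]), 'orientation': array([-3.14016045e+00,  1.13354390e-04,  2.85871541e+00]), 'ft_force': array([ 0.05546694, -0.29072193,  0.55462862]), 'wrist_torque': array([-0.01957743, -0.02998153, -0.00287109]), 'gripper_force': 0.0, 'opening': 0.9990817740811134}
```

View pics/scene0.png

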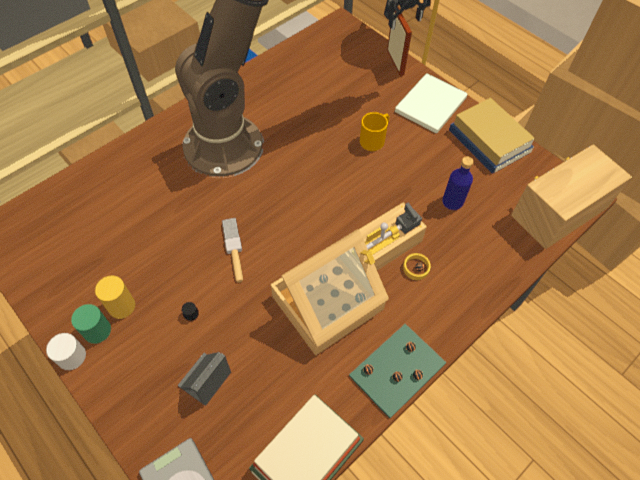

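View pics/side0.png

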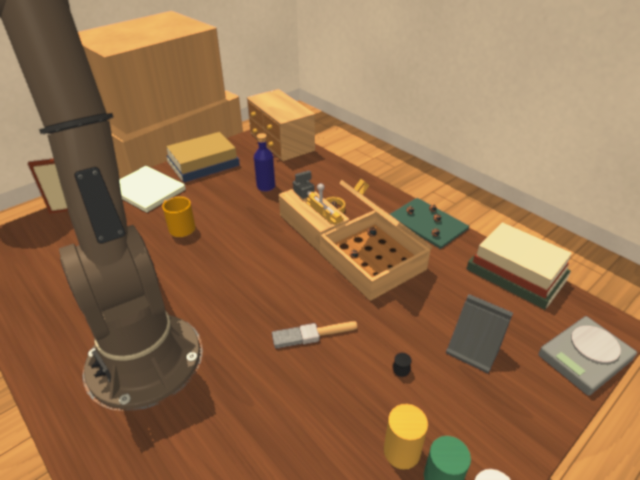

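The scene view shows the case at about (330,295), with the rail and knob running up to (408,215). The lid is ajar. The side view shows the case at (375,250) and the knob at (303,183). Next I fit the case pose from depth.

```bash
cat > fit.py <<'E'
from h import *
from scipy.optimize import least_squares
A=[]
for n in ['scene','side']:
    z=np.load(n+'.npz'); c=cam(n); P=cloud(z['d'],c); P=P[z['d']>0]; A.append(P); print(n,'cam',-c[3].T@c[4])
c=cam('scene'); z=np.load('scene.npz'); P=cloud(z['d'],c)
for px in [(300,270),(408,215),(425,232),(330,345),(273,290)]: print(px,P[px[1],px[0]])
Q=np.vstack(A)
ctr=P[270,330]; print(ctr)
S=Q[(np.hypot(*(Q[:,:2]-ctr[:2]).T)<.4)]
# rail top + box rim
T=S[(S[:,2]>.076)&(S[:,2]<.084)]; print(len(T),T.mean(0))
r=cv2.minAreaRect(T[:,:2].astype(np.float32)); print(r)
# front face line: points of side cloud at z .015-.065
F=A[1]; F=F[(np.hypot(*(F[:,:2]-ctr[:2]).T)<.35)&(F[:,2]>.02)&(F[:,2]<.062)]
rng=np.random.default_rng(0)
for k in range(3):
    best=None
    for _ in range(500):
        a,b=F[rng.choice(len(F),2,False),:2]; 
        if np.linalg.norm(a-b)<.05: continue
        n=np.array([-(b-a)[1],(b-a)[0]])/np.linalg.norm(b-a); m=abs((F[:,:2]-a)@n)<.003
        if best is None or m.sum()>best.sum(): best=m
    L=F[best,:2]; mu=L.mean(0); u=np.linalg.svd(L-mu,full_matrices=False)[2][0]; s=(L-mu)@u
    print('line',len(L),mu,np.degrees(np.arctan2(u[1],u[0])),mu+u*np.percentile(s,.5),mu+u*np.percentile(s,99.5)); F=F[~best]
E
python3 fit.py
```

```text
scene cam [ 1.06625048 -0.58066902  1.36886012]
side cam [-0.1568705  -0.77147386  0.91692324]
(300, 270) [ 0.59035267 -0.18843104  0.21876039]
(408, 215) [0.62114017 0.16096989 0.13186326]
(425, 232) [0.64699036 0.23194068 0.0024715 ]
(330, 345) [ 0.71496691 -0.20172199  0.00759988]
(273, 290) [ 0.52144354 -0.22371604  0.05854268]
[ 0.62323937 -0.12333926  0.18323315]
2536 [ 0.62157528 -0.02130626  0.07998831]
((0.6963468790054321, -0.13526329398155212), (0.38508519530296326, 0.735072672367096), 10.661177635192871)
line 1063 [ 0.53038395 -0.02855308] -96.97443736292858 [0.55947379 0.20924169] [ 0.50669162 -0.22222595]
line 609 [ 0.59809312 -0.23267247] 173.19716614948743 [ 0.70448148 -0.24536385] [ 0.30475663 -0.1976795 ]
line 492 [ 0.71154776 -0.12782793] 82.9375357037943 [ 0.69944371 -0.22552684] [ 0.72338237 -0.03230381]
```

```bash
cat >> h.py <<'E'
yaw=-.1213; ex=np.array([np.cos(yaw),np.sin(yaw)]); ey=np.array([-ex[1],ex[0]]); O=.630*ex-.0486*ey
def tocase(P): P=np.asarray(P); q=P[...,:2]-O; return np.stack([q@ex,q@ey,P[...,2]],-1)*1e3
def toworld(c): c=np.asarray(c)/1e3; return np.append(O+c[0]*ex+c[1]*ey,c[2])
E
cat > m.py <<'E'
from h import *
from scipy.spatial.transform import Rotation
for n in ['scene','side']:
    z=np.load(n+'.npz'); P=cloud(z['d'],cam(n)); C=tocase(P[z['d']>0])
    box=lambda a,b,c,d,e,f: C[(C[:,0]>a)&(C[:,0]<b)&(C[:,1]>c)&(C[:,1]<d)&(C[:,2]>e)&(C[:,2]<f)]
    def st(l,Q): print(n,l,len(Q), *( [Q.min(0).round(1),np.percentile(Q,[5,50,95],0).round(1).tolist(),Q.max(0).round(1)] if len(Q) else []))
    st('railtop',box(-140,40,130,360,77,83)); st('knob',box(-90,30,240,340,130,160)); st('handle',box(-100,60,140,225,112,170))
    st('handletop',box(-100,60,140,225,138,170)); st('railfront',box(-110,-90,150,360,10,70)); st('railend',box(-90,-10,315,345,10,70));st('boxright',box(-90,90,-125,-95,10,60))
    L=box(-150,150,-130,60,95,300)
    if len(L)>20:
        a=np.arctan2(L[:,2]-70,100-L[:,0]); r=np.hypot(L[:,2]-70,100-L[:,0]); st('lid',L); print(np.percentile(a,[2,10,50,90,98]),np.percentile(r,[2,50,98]))
    near=box(-300,300,-300,450,-5,400)
z=np.load('side.npz'); c=cam('side'); im=z['im'][:,:,::-1].copy()
def pt(p,col=(0,0,255)):
    u=proj(toworld(p),c); cv2.circle(im,tuple(int(round(x*1)) for x in u),1,col,-1)
for p in [(-100,-110,70),(100,-110,70),(100,110,70),(-100,110,70),(-100,330,80),(0,330,80),(0,110,80),(-100,110,80),(-35,290,152),(-60,290,152),(-10,290,152),(-35,205,96)]: pt(p)
cv2.imwrite('pics/s1.png',cv2.resize(im[150:320,260:450],None,fx=4,fy=3.5,interpolation=2)[:600,:800])
E
python3 m.py
```

```text
scene railtop 746 [-96.8 150.5  77. ] [[-92.5, 163.6, 77.4], [-46.9, 229.3, 80.4], [2.5, 311.4, 82.7]] [  4.9 328.7  83. ]
scene knob 139 [-57.2 277.3 130.4] [[-52.8, 280.0, 131.7], [-28.1, 285.9, 148.4], [-7.5, 294.2, 156.3]] [ -5.8 298.9 159.1]
scene handle 103 [-53.1 161.6 112.3] [[-51.8, 167.9, 112.8], [-32.5, 194.5, 134.3], [-24.9, 203.8, 160.9]] [-22.8 206.9 165.8]
scene handletop 50 [-41.1 188.4 138. ] [[-38.6, 189.3, 149.2], [-30.4, 195.6, 156.8], [-23.5, 204.0, 162.3]] [-22.8 206.  165.8]
scene railfront 0
scene railend 0
scene boxright 278 [ -89.7 -112.    10.4] [[-79.9, -111.2, 13.5], [0.7, -110.2, 35.9], [80.3, -109.2, 57.3]] [ 89.5 -96.   59.8]
scene lid 4799 [ -38.4 -112.    95.1] [[-25.6, -104.5, 101.1], [27.9, -29.1, 160.2], [86.5, 50.9, 217.3]] [101.8  60.  226.8]
[0.84018837 0.86012523 0.89872592 1.07221594 1.28999833] [ 29.24857577 114.96228143 198.01920425]
side railtop 660 [-102.4  130.    77. ] [[-98.5, 139.7, 77.3], [-73.4, 217.0, 79.1], [-7.8, 314.3, 81.9]] [ -1.1 329.   83. ]
side knob 127 [-61.2 276.9 130.1] [[-59.2, 279.8, 131.5], [-38.2, 285.8, 143.2], [-16.0, 294.4, 151.3]] [-11.5 295.7 152.8]
side handle 89 [-59.  162.2 112. ] [[-57.5, 172.8, 112.5], [-40.1, 194.9, 135.7], [-31.4, 205.5, 158.9]] [-29.1 223.4 161.1]
side handletop 42 [-47.1 187.7 139.1] [[-46.5, 189.2, 140.4], [-39.8, 194.3, 153.1], [-30.5, 202.3, 160.0]] [-29.1 204.3 161.1]
side railfront 509 [-103.3  150.2   10.1] [[-101.9, 158.9, 13.1], [-99.9, 232.3, 40.3], [-98.0, 318.1, 66.9]] [-96.4 329.4  70. ]
side railend 0
side boxright 671 [ -89.7 -114.1   10. ] [[-81.7, -112.0, 12.6], [-3.8, -110.0, 35.8], [81.2, -108.0, 57.3]] [  90.  -105.5   59.9]
side lid 401 [ -41.3 -113.5   95. ] [[-39.2, -111.3, 102.5], [-32.4, -79.3, 213.6], [74.8, 43.8, 219.2]] [ 88.   59.4 221.9]
[0.79917281 0.80439409 0.82909026 0.87485292 1.06778542] [ 31.60794389 197.36621534 202.56071251]
```

View pics/s1.png

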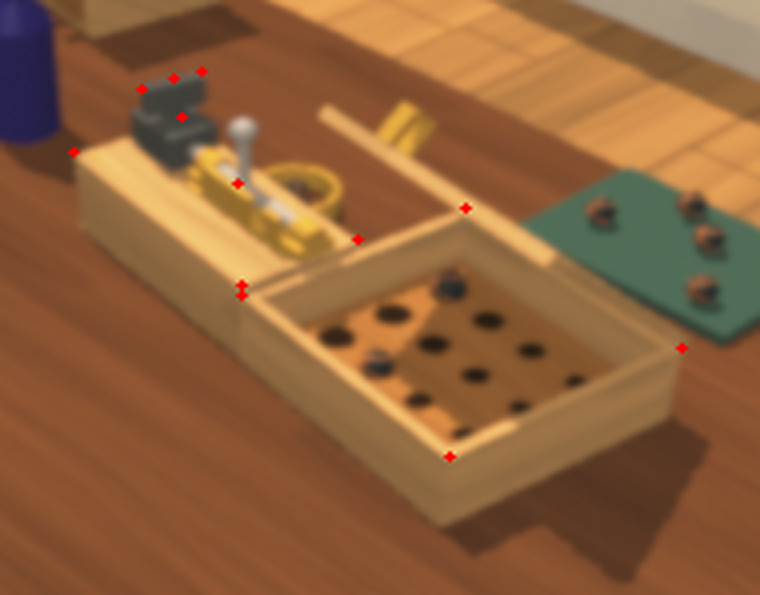

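The overlay fits: rim and rail corners land on the red marks, and the knob bar is at about (172,85) in the crop. The handle ball is at about (242,128), which puts travel at roughly 5 mm and the handle near upright. The lid is at about 0.82 rad. Now I move above the knob, turning the tool so that tool x = -case x and tool y = case y.

Emit:
servo_tool:
  deltas:
    - [0, 0, 0, 0, 0, -0.081, 8]
    - [0, 0, 0, 0, 0, -0.08, 8]
    - [-2, -1.5, 0, 0, 0, 0, 7]
    - [-3.09, -2.34, 0, 0, 0, 0, 6]
    - [-3.09, -2.34, 0, 0, 0, 0, 5]

```text
t: 0.52
eef_pos: [0.2477, 0.5284, 0.2307]
orientation: [-3.141, -0.001, 3.023]
ft_force: [1.2, -0.1, -0.3]
opening: 0.591
gripper_force: 0.0
```

Emit:
servo_tool:
  deltas:
    - [-3.09, -2.34, 0, 0, 0, 0, 5]
    - [-3.09, -2.34, 0, 0, 0, 0, 5]
    - [-3.09, -2.34, 0, 0, 0, 0, 5]
    - [-3.09, -2.34, 0, 0, 0, 0, 5]
    - [-3.09, -2.34, 0, 0, 0, 0, 5]

```text
t: 0.93
eef_pos: [0.3882, 0.3923, 0.2311]
orientation: [-3.141, -0.0, 3.02]
ft_force: [0.1, 0.5, 0.5]
opening: 0.591
gripper_force: 0.0
```

Emit:
servo_tool:
  deltas:
    - [-3.09, -2.34, 0, 0, 0, 0, 5]
    - [-3.09, -2.34, 0, 0, 0, 0, 5]
    - [-3.09, -2.34, 0, 0, 0, 0, 5]
    - [-3.09, -2.34, 0, 0, 0, 0, 5]
    - [-3.09, -2.34, 0, 0, 0, 0, 5]

```text
t: 1.35
eef_pos: [0.5272, 0.2574, 0.2311]
orientation: [-3.141, -0.0, 3.02]
ft_force: [1.1, 1.5, -0.4]
opening: 0.587
gripper_force: 0.0
```

```bash
cat > st.py <<'E'
from h import *
o=arm.observe(); print('t',round(o['t'],2),'case',tocase(o['eef_pos']).round(1),'rpy rel',(o['orientation']-[np.pi,0,yaw+np.pi]).round(3),'F',o['ft_force'].round(1),'T',o['wrist_torque'].round(2),'open',round(o['opening']*85.4,1),'g',round(float(o['gripper_force']),1)); print('q',o['joint_pos'].round(2))
E
python3 st.py
```

```text
t 1.35 case [-137.8  367.9  231.1] rpy rel [-6.283 -0.    -0.   ] F [ 1.1  1.5 -0.4] T [ 0.08 -0.04 -0.03] open 50.1 g 0.0
q [-0.65  0.37  0.15  1.68 -0.06  1.1   0.96]
```

Emit:
servo_tool:
  deltas:
    - [-3.4, -2.6, 0, 0, 0, 0, 5]
    - [-3.4, -2.6, 0, 0, 0, 0, 5]
    - [-3.58, -2.72, 0, 0, 0, 0, 5]
    - [0, 0, 0, 0, 0, 0, 5]
    - [0, 0, 0, 0, 0, 0, 5]

```text
t: 1.77
eef_pos: [0.6172, 0.1681, 0.2305]
orientation: [-3.14, -0.0, 3.014]
ft_force: [-0.8, 1.0, -0.0]
opening: 0.586
gripper_force: 0.0
```

```bash
cat > w.py <<'E'
import sys
from h import *
exec(open('st.py').read().split('\n',1)[1])
n=sys.argv[1]; c=cam(n); im,d=arm.read_camera(n); np.savez('last.npz',im=im,d=d); P=cloud(d,c); C=tocase(P); C[d<=0]=np.nan
im=im[:,:,::-1].copy()
for p in [(-60,290,152),(-10,290,152),(-60,284,152),(-60,296,152),(-10,284,152),(-10,296,152),(-100,330,80),(0,330,80)]:
    u=proj(toworld(p),c); print(p,u.round()); cv2.circle(im,tuple(int(round(x)) for x in u),2,(0,0,255),-1)
def box(a,b,cc,dd,e,f):
    Q=C.reshape(-1,3); Q=Q[(Q[:,0]>a)&(Q[:,0]<b)&(Q[:,1]>cc)&(Q[:,1]<dd)&(Q[:,2]>e)&(Q[:,2]<f)]; 
    return Q
for l,b in dict(bar=(-90,20,240,340,146,158),ball=(-100,60,130,225,138,170),rail=(-120,20,110,360,77,83)).items():
    Q=box(*b); print(l,len(Q),np.percentile(Q,[1,50,99],0).round(1).tolist() if len(Q) else '')
cv2.imwrite(sys.argv[2],im)
E
python3 w.py wrist pics/w1.png
```

```text
t 1.77 case [-37.6 290.2 230.5] rpy rel [-6.281e+00 -0.000e+00 -6.000e-03] F [-0.8  1.  -0. ] T [0.07 0.11 0.02] open 50.1 g 0.0
q [-0.47  0.46  0.18  1.54 -0.09  1.15  1.17]
(-60, 290, 152) [316. 212.]
(-10, 290, 152) [317. 293.]
(-60, 284, 152) [306. 212.]
(-60, 296, 152) [327. 212.]
(-10, 284, 152) [307. 293.]
(-10, 296, 152) [327. 293.]
(-100, 330, 80) [374. 130.]
(0, 330, 80) [369. 264.]
bar 1617 [[-57.6, 282.2, 147.1], [-35.3, 290.6, 150.4], [-10.2, 298.8, 152.0]]
ball 975 [[-43.9, 191.9, 147.2], [-36.6, 202.3, 156.4], [-26.3, 209.5, 160.2]]
rail 24450 [[-97.0, 114.2, 77.2], [-69.0, 216.4, 78.8], [-0.5, 328.3, 81.7]]
```

View pics/w1.png

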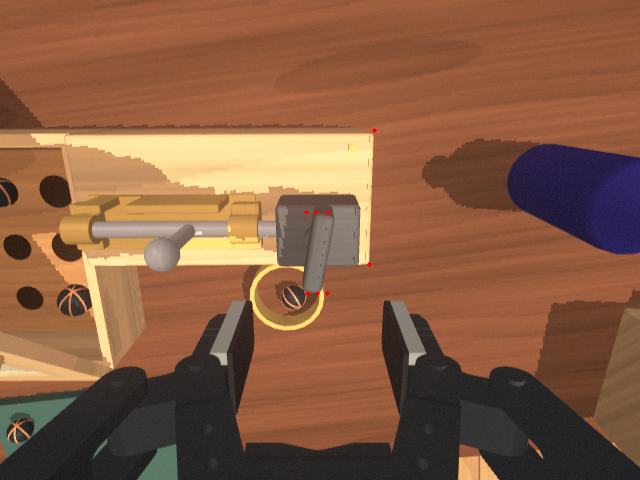

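The wrist view agrees with the fit: rail corners are on their marks at (374,130) and (369,264). The bar runs from (322,212) to (313,290), so the knob starts at about 0.12 rad. I line up, descend and pinch.

Emit:
servo_tool:
  deltas:
    - [0, 0, 2, 0, 0, 0.06, 5]
    - [0, 0, 3, 0, 0, 0.06, 5]
    - [0, 0, 3, 0, 0, 0, 5]
    - [0, 0, 2, 0, 0, 0, 5]
    - [0, 0, 0.6, 0, 0, 0, 5]

```text
t: 2.23
eef_pos: [0.6124, 0.1732, 0.1216]
orientation: [-3.139, -0.006, 2.903]
ft_force: [-0.9, 0.1, 0.2]
opening: 0.588
gripper_force: 0.0
```

```bash
python3 st.py; python3 - <<'E'
from h import *
# bar angle from the previous wrist cloud cannot be re-posed; use image pixels instead
im=np.load('last.npz')['d']; v,u=np.nonzero((im>0)&(im<np.nanmin(im[205:300,300:340][im[205:300,300:340]>0])+.012)); m=(v>200)&(v<300)&(u>290)&(u<345)
p=np.stack([u[m],v[m]],1).astype(np.float32); print(cv2.minAreaRect(p), cv2.fitLine(p,2,0,.01,.01).ravel())
E
```

```text
t 2.23 case [-43.1 294.6 121.6] rpy rel [-6.281e+00 -6.000e-03 -1.180e-01] F [-0.9  0.1  0.2] T [0.03 0.08 0.01] open 50.2 g 0.0
q [-0.48  0.56  0.19  1.67 -0.12  0.93  1.08]
((319.1618347167969, 245.44796752929688), (21.135950088500977, 71.2387924194336), 8.746162414550781) [ 1.6756478e-01 -9.8586106e-01  3.1937381e+02  2.4147963e+02]
```

Emit:
servo_tool:
  deltas:
    - [0, 0, 0, 0, 0, 0, 5]
    - [0, 0, 0, 0, 0, 0, 5]

```text
t: 2.4
eef_pos: [0.6158, 0.1728, 0.1262]
orientation: [3.141, 0.0, 2.901]
ft_force: [0.7, 0.9, 0.2]
opening: 0.589
gripper_force: 0.0
```

```bash
python3 st.py
```

```text
t 2.4 case [-39.7 294.7 126.2] rpy rel [-0.001  0.    -0.119] F [0.7 0.9 0.2] T [-0.05 -0.04  0.  ] open 50.3 g 0.0
q [-0.48  0.56  0.19  1.67 -0.12  0.93  1.08]
```

Emit:
servo_tool:
  deltas:
    - [-0.52, -0.41, 0.1, 0, 0, 0.03, 5]
    - [0, 0, 0, 0, 0, 0, 5]
    - [0, 0, 0, 0, 0, 0, 4]
    - [0, 0, 0, 0, 0, 0, 3]

```text
t: 2.73
eef_pos: [0.6204, 0.1664, 0.1252]
orientation: [3.141, 0.001, 2.869]
ft_force: [0.1, 0.2, -0.3]
opening: 0.358
gripper_force: 0.0
```

```bash
python3 st.py
```

```text
t 2.73 case [-34.3 288.8 125.2] rpy rel [-0.001  0.001 -0.151] F [ 0.1  0.2 -0.3] T [ 0.06  0.02 -0.03] open 30.6 g 0.0
q [-0.48  0.56  0.2   1.66 -0.13  0.93  1.07]
```

Emit:
servo_tool:
  deltas:
    - [0, 0.1, 0, 0, 0, 0, 2]
    - [0, 0, 0, 0, 0, 0, 0.9]
    - [0, 0, 0, 0, 0, 0, 0.9]
    - [0, 0, 0, 0, 0, 0, 0.9]
    - [0, 0, 0, 0, 0, 0, 0.9]

```text
t: 3.15
eef_pos: [0.6204, 0.1677, 0.1252]
orientation: [3.141, 0.001, 2.87]
ft_force: [-2.2, -1.4, 6.0]
opening: 0.128
gripper_force: 77.3
```

```bash
python3 st.py
```

```text
t 3.15 case [-34.5 290.1 125.2] rpy rel [-0.001  0.001 -0.15 ] F [-2.2 -1.4  6. ] T [-0.    0.4   0.01] open 10.9 g 77.3
q [-0.48  0.56  0.2   1.66 -0.13  0.93  1.07]
```

Emit:
servo_tool:
  deltas:
    - [0, 0, 0, 0, 0, 0.08, 0.9]
    - [0, 0, 0, 0, 0, 0.12, 0.9]
    - [0, 0, 0, 0, 0, 0.12, 0.9]
    - [0, 0, 0, 0, 0, 0.12, 0.9]
    - [0, 0, 0, 0, 0, 0.12, 0.9]

```text
t: 3.57
eef_pos: [0.6205, 0.1678, 0.1252]
orientation: [3.14, 0.0, 2.304]
ft_force: [-0.5, 0.5, 4.1]
opening: 0.133
gripper_force: 77.3
```

Emit:
servo_tool:
  deltas:
    - [0, 0, 0, 0, 0, 0.12, 0.9]
    - [0, 0, 0, 0, 0, 0.12, 0.9]
    - [0, 0, 0, 0, 0, 0.12, 0.9]
    - [0, 0, 0, 0, 0, 0.12, 0.9]
    - [0, 0, 0, 0, 0, 0.12, 0.9]

```text
t: 3.98
eef_pos: [0.6207, 0.1679, 0.1252]
orientation: [3.14, -0.001, 1.704]
ft_force: [0.2, 0.2, 4.3]
opening: 0.128
gripper_force: 77.2
```

```bash
python3 st.py
```

```text
t 3.98 case [-34.1 290.3 125.2] rpy rel [-2.000e-03 -1.000e-03 -1.316e+00] F [0.2 0.2 4.3] T [-0.06 -0.08  0.07] open 10.9 g 77.2
q [-0.68  0.6   0.51  1.68 -0.34  0.95  0.09]
```

Emit:
servo_tool:
  deltas:
    - [0, 0, 0, 0, 0, 0.05, 0.9]
    - [0, 0, 0, 0, 0, 0.05, 0.9]
    - [0, 0, 0, 0, 0, 0.03, 0.9]
    - [0, 0, 0, 0, 0, 0, 0.9]
    - [0, 0, 0, 0, 0, 0, 0.9]

```text
t: 4.4
eef_pos: [0.6208, 0.1679, 0.1252]
orientation: [3.14, -0.0, 1.582]
ft_force: [-1.1, -1.3, 6.1]
opening: 0.131
gripper_force: 80.3
```

```bash
python3 st.py
```

```text
t 4.4 case [-34.1 290.4 125.2] rpy rel [-0.002 -0.    -1.438] F [-1.1 -1.3  6.1] T [-0.29  0.01  1.18] open 11.2 g 80.3
q [-0.7   0.6   0.54  1.68 -0.37  0.96 -0.01]
```

Emit:
servo_tool:
  deltas:
    - [0, 0, 0, 0, 0, -0.02, 0.9]
    - [0, 0, 0, 0, 0, 0, 2]
    - [0, 0, 0, 0, 0, 0, 4]
    - [0, 0, 0, 0, 0, 0, 4]
    - [0, 0, -1, 0, 0, 0, 4]

```text
t: 4.82
eef_pos: [0.6187, 0.1674, 0.1327]
orientation: [-3.138, 0.001, 1.6]
ft_force: [0.1, -0.8, -0.1]
opening: 0.464
gripper_force: 0.0
```

Emit:
servo_tool:
  deltas:
    - [0, 0, -2, 0, 0, 0, 4]
    - [0, 0, -3, 0, 0, 0, 4]
    - [0, 0, -2, 0, 0, -0.12, 4]
    - [0, 0, -1, 0, 0, -0.12, 4]
    - [0, 0, -1, 0, 0, -0.12, 4]

```text
t: 5.23
eef_pos: [0.6205, 0.1674, 0.2264]
orientation: [3.14, 0.0, 1.965]
ft_force: [-1.1, 0.6, -0.8]
opening: 0.468
gripper_force: 0.0
```

Emit:
servo_tool:
  deltas:
    - [0, 0, -1, 0, 0, -0.12, 4]
    - [0, 0, -1, 0, 0, -0.12, 4]
    - [0, 0, -1, 0, 0, -0.12, 4]
    - [0, 0, -1, 0, 0, -0.12, 4]
    - [0, 0, 0, 0, 0, -0.12, 3]

```text
t: 5.65
eef_pos: [0.621, 0.1673, 0.2672]
orientation: [3.139, 0.002, 2.565]
ft_force: [0.9, -0.7, 0.3]
opening: 0.356
gripper_force: 0.0
```

Emit:
servo_tool:
  deltas:
    - [0, 0, 0, 0, 0, -0.12, 2]
    - [0, 0, 0, 0, 0, -0.12, 1]
    - [0, 0, 0, 0, 0, -0.12, 0]
    - [0, 0, 0, 0, 0, -0.11, 0]
    - [0, 0, 0, 0, 0, 0, 0]

```text
t: 6.07
eef_pos: [0.6201, 0.167, 0.265]
orientation: [-3.142, 0.0, 3.034]
ft_force: [0.8, -0.7, -0.4]
opening: 0.001
gripper_force: 0.0
```

```bash
python3 st.py; python3 w.py wrist pics/w2.png
```

```text
t 6.07 case [-34.7 289.4 265. ] rpy rel [-6.283  0.     0.014] F [ 0.8 -0.7 -0.4] T [0.01 0.01 0.02] open 0.1 g 0.0
q [-0.51  0.44  0.25  1.49 -0.11  1.22  1.22]
t 6.07 case [-34.7 289.4 265. ] rpy rel [-6.283  0.     0.014] F [ 0.8 -0.7 -0.4] T [0.01 0.01 0.02] open 0.1 g 0.0
q [-0.51  0.44  0.25  1.49 -0.11  1.22  1.22]
(-60, 290, 152) [318. 194.]
(-10, 290, 152) [317. 267.]
(-60, 284, 152) [309. 194.]
(-60, 296, 152) [328. 194.]
(-10, 284, 152) [308. 267.]
(-10, 296, 152) [326. 267.]
(-100, 330, 80) [370. 124.]
(0, 330, 80) [364. 246.]
bar 1312 [[-42.1, 266.4, 146.6], [-34.2, 290.3, 150.3], [-25.3, 314.0, 152.1]]
ball 750 [[-43.8, 191.7, 147.6], [-36.2, 202.0, 156.6], [-26.1, 209.3, 160.3]]
rail 20521 [[-97.0, 114.2, 77.2], [-68.3, 215.3, 78.8], [-0.0, 328.3, 81.8]]
```

View pics/w2.png

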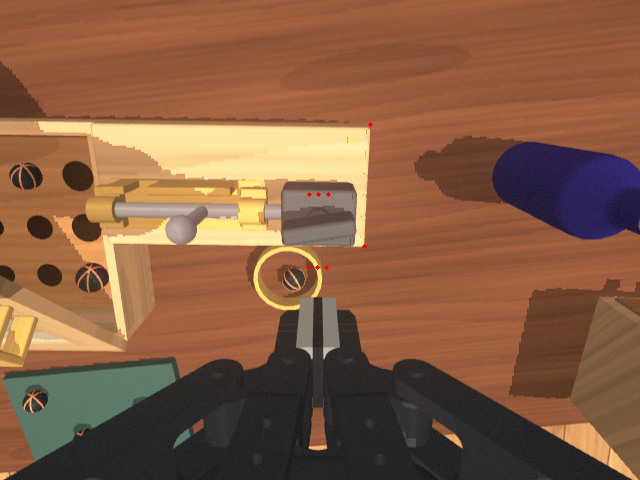

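The wrist view shows the knob bar now nearly along the rail, from (283,238) to (355,222), so about 1.38 rad. The ball is at (181,230) and the bolt hasn't moved. Next I move above the lid's front strip.

Emit:
servo_tool:
  deltas:
    - [-0.2, -2, 0, 0, 0, 0.014, 0]
    - [-0.36, -3.6, 0, 0, 0, 0, 0]
    - [-0.36, -3.6, 0, 0, 0, 0, 0]
    - [-0.36, -3.6, 0, 0, 0, 0, 0]
    - [-0.36, -3.6, 0, 0, 0, 0, 0]

```text
t: 6.53
eef_pos: [0.6157, 0.0007, 0.2647]
orientation: [-3.141, 0.0, 3.011]
ft_force: [0.9, 0.3, 0.2]
opening: 0.001
gripper_force: 0.0
```

Emit:
servo_tool:
  deltas:
    - [-0.36, -3.6, 0, 0, 0, 0, 0]
    - [-0.36, -3.6, 0, 0, 0, 0, 0]
    - [-0.36, -3.6, 0, 0, 0, 0, 0]
    - [-0.15, -1.7, 0, 0, 0, 0, 0]
    - [0, 0, 0, 0, 0, 0, 0]

```text
t: 6.95
eef_pos: [0.6113, -0.13, 0.2649]
orientation: [-3.138, 0.0, 3.003]
ft_force: [0.1, -0.0, 0.2]
opening: 0.0
gripper_force: 0.0
```

Emit:
servo_tool:
  deltas:
    - [0, 0, 0, 0, 0, 0, 0]

```text
t: 7.03
eef_pos: [0.6122, -0.1246, 0.2645]
orientation: [-3.141, 0.0, 3.009]
ft_force: [-0.1, 1.7, 0.7]
opening: 0.001
gripper_force: 0.0
```

```bash
python3 st.py; python3 - <<'E'
from h import *
c=cam('wrist'); im,d=arm.read_camera('wrist'); C=tocase(cloud(d,c))[d>0]
for y0 in (-70,-40,40,70):
    Q=C[(abs(C[:,1]-y0)<8)&(C[:,0]>-60)&(C[:,0]<60)&(C[:,2]>110)&(C[:,2]<250)]
    if len(Q)>20:
        p=np.polyfit(Q[:,0],Q[:,2],1); i=Q[:,2].argmax(); print(y0,len(Q),'slope',np.arctan(p[0]),'top',Q[i].round(1),'z at x=-10',np.polyval(p,-10))
E
```

```text
t 7.03 case [ -7.2  -1.  264.5] rpy rel [-6.283  0.    -0.011] F [-0.1  1.7  0.7] T [0.03 0.03 0.01] open 0.1 g 0.0
q [-0.11  0.42  0.32  1.55 -0.14  1.2   1.68]
-70 2640 slope -0.7917856195335318 top [-30.2 -62.  220.8] z at x=-10 195.69674412991364
-40 2628 slope -0.7916486048555023 top [-30.4 -40.1 220.7] z at x=-10 195.76478656072854
40 2642 slope -0.7924498634628013 top [-30.7  40.2 221.3] z at x=-10 195.94090027805234
70 2653 slope -0.7914626902389839 top [-30.8  63.9 221.1] z at x=-10 195.9449434970266
```

Emit:
servo_tool:
  deltas:
    - [0, 0, 2.5, 0, 0, 0, 0]
    - [0, 0, 2, 0, 0, 0, 0]
    - [0.2, 0, 1.1, 0, 0, 0, 0]
    - [0.7, 0, 0.65, 0, 0, 0, 0]
    - [0.7, 0, 0.65, 0, 0, 0, 0]

```text
t: 7.5
eef_pos: [0.5973, -0.1186, 0.1947]
orientation: [3.141, 0.0, 3.017]
ft_force: [3.0, -0.7, 0.9]
opening: -0.002
gripper_force: 0.8
```

Emit:
servo_tool:
  deltas:
    - [0.7, 0, 0.65, 0, 0, 0, 0]
    - [0.7, 0, 0.65, 0, 0, 0, 0]
    - [0, 0, 0, 0, 0, 0, 0]

```text
t: 7.75
eef_pos: [0.5817, -0.1169, 0.1814]
orientation: [3.141, -0.002, 3.017]
ft_force: [-0.0, -0.3, 0.4]
opening: -0.0
gripper_force: 0.0
```

```bash
python3 st.py
```

```text
t 7.75 case [-38.5   3.  181.4] rpy rel [-0.001 -0.002 -0.004] F [-0.  -0.3  0.4] T [-0.01 -0.03  0.04] open -0.0 g 0.0
q [-0.11  0.44  0.3   1.73 -0.15  1.    1.7 ]
```

Emit:
servo_tool:
  deltas:
    - [0.76, 0, 1.03, 0, 0, 0, 0]
    - [0.76, 0, 1.03, 0, 0, 0, 0]
    - [0.76, 0, 1.04, 0, 0, 0, 0]
    - [0.53, 0, 1.15, 0, 0, 0, 0]
    - [0.53, 0, 1.15, 0, 0, 0, 0]

```text
t: 8.17
eef_pos: [0.5508, -0.1136, 0.1287]
orientation: [3.141, 0.002, 3.016]
ft_force: [1.0, 0.4, 0.0]
opening: -0.002
gripper_force: 0.6
```

Emit:
servo_tool:
  deltas:
    - [0.52, 0, 1.15, 0, 0, 0, 0]
    - [0.29, 0, 1.22, 0, 0, 0, 0]
    - [0.29, 0, 1.22, 0, 0, 0, 0]
    - [0.1, 0, 0.6, 0, 0, 0, 0]
    - [0, 0, 0, 0, 0, 0, 0]

```text
t: 8.58
eef_pos: [0.5374, -0.1123, 0.0855]
orientation: [3.141, -0.002, 3.016]
ft_force: [-0.8, -0.1, -0.5]
opening: 0.001
gripper_force: 0.0
```

```bash
python3 st.py
```

```text
t 8.58 case [-83.    2.2  85.5] rpy rel [-0.    -0.002 -0.004] F [-0.8 -0.1 -0.5] T [0.06 0.05 0.03] open 0.0 g 0.0
q [-0.09  0.49  0.27  1.94 -0.18  0.74  1.73]
```

Emit:
servo_tool:
  deltas:
    - [0, 0, 0.3, 0, 0, 0, 0]
    - [0, 0, 0.3, 0, 0, 0, 0]
    - [0, 0, 0.2, 0, 0, 0, 0]
    - [0, 0, 0, 0, 0, 0, 0]

```text
t: 8.92
eef_pos: [0.5385, -0.1131, 0.0799]
orientation: [3.141, 0.001, 3.016]
ft_force: [-4.5, 1.9, 14.0]
opening: -0.001
gripper_force: 6.9
```

```bash
python3 st.py
```

```text
t 8.92 case [-81.8   1.5  79.9] rpy rel [-0.001  0.001 -0.005] F [-4.5  1.9 14. ] T [0.53 0.9  0.  ] open -0.1 g 6.9
q [-0.08  0.5   0.26  1.94 -0.19  0.73  1.74]
```

Emit:
servo_tool:
  deltas:
    - [0, 0, -1, 0, 0, 0, 0]
    - [0, 0, -3, 0, 0, 0, 0]
    - [0, 0, -3.5, 0, 0, 0, 1]
    - [0, 0, -3.5, 0, 0, 0, 2]
    - [0, 0, -2, 0, 0, 0, 3]

```text
t: 9.33
eef_pos: [0.5391, -0.114, 0.2127]
orientation: [3.142, 0.005, 3.015]
ft_force: [1.5, -0.5, -0.3]
opening: 0.346
gripper_force: 0.0
```

Emit:
servo_tool:
  deltas:
    - [-0.4, 2, 0, 0, 0, 0, 4]
    - [-0.85, 3.6, 0, 0, 0, 0, 4]
    - [-0.85, 3.6, 0, 0, 0, 0, 4]
    - [-0.85, 3.6, 0, 0, 0, 0, 4]
    - [-0.85, 3.6, 0, 0, 0, 0, 4]

```text
t: 9.75
eef_pos: [0.5967, 0.0461, 0.2093]
orientation: [3.141, 0.001, 3.015]
ft_force: [0.2, 0.2, -0.3]
opening: 0.467
gripper_force: 0.0
```

Emit:
servo_tool:
  deltas:
    - [-0.75, 3.3, 0, 0, 0, 0, 4]
    - [0, 0, 0, 0, 0, 0, 4]
    - [0, 0, 0, 0, 0, 0, 4]

```text
t: 10.0
eef_pos: [0.608, 0.0791, 0.2084]
orientation: [3.141, 0.0, 3.02]
ft_force: [-0.6, -1.6, -0.1]
opening: 0.466
gripper_force: 0.0
```

```bash
python3 w.py wrist pics/w3.png; python3 - <<'E'
from h import *
c=cam('side'); im,d=arm.read_camera('side'); C=tocase(cloud(d,c))[d>0]
for n,b in dict(lid=(-99,-72,-100,-20,60,100),lidf=(-115,-60,-100,100,81,120),rimfront=(-99,-72,-100,100,83,130)).items():
    Q=C[(C[:,0]>b[0])&(C[:,0]<b[1])&(C[:,1]>b[2])&(C[:,1]<b[3])&(C[:,2]>b[4])&(C[:,2]<b[5])]; print(n,len(Q),np.percentile(Q,[2,50,98],0).round(1).tolist() if len(Q) else '')
E
```

```text
t 10.0 case [-36.1 200.7 208.4] rpy rel [-0.001  0.    -0.   ] F [-0.6 -1.6 -0.1] T [-0.06  0.01  0.03] open 39.8 g 0.0
q [-0.4   0.44  0.26  1.65 -0.13  1.07  1.35]
(-60, 290, 152) [493. 219.]
(-10, 290, 152) [481. 308.]
(-60, 284, 152) [482. 219.]
(-60, 296, 152) [505. 219.]
(-10, 284, 152) [470. 308.]
(-10, 296, 152) [492. 308.]
(-100, 330, 80) [518. 130.]
(0, 330, 80) [496. 273.]
bar 2080 [[-42.2, 265.8, 146.3], [-34.5, 289.1, 150.4], [-25.7, 313.3, 152.0]]
ball 1114 [[-43.9, 190.4, 148.0], [-37.1, 199.8, 156.7], [-26.9, 208.7, 160.3]]
rail 28321 [[-97.2, 112.5, 77.2], [-69.4, 212.7, 78.9], [-0.4, 326.5, 81.8]]
lid 241 [[-98.6, -97.4, 63.9], [-86.3, -61.4, 78.5], [-72.7, -22.1, 81.8]]
lidf 53 [[-101.5, -98.5, 81.1], [-87.3, 19.6, 81.5], [-63.4, 94.8, 83.4]]
rimfront 5 [[-96.1, -66.7, 83.2], [-89.8, 5.8, 83.3], [-72.6, 92.5, 83.4]]
```

View pics/w3.png

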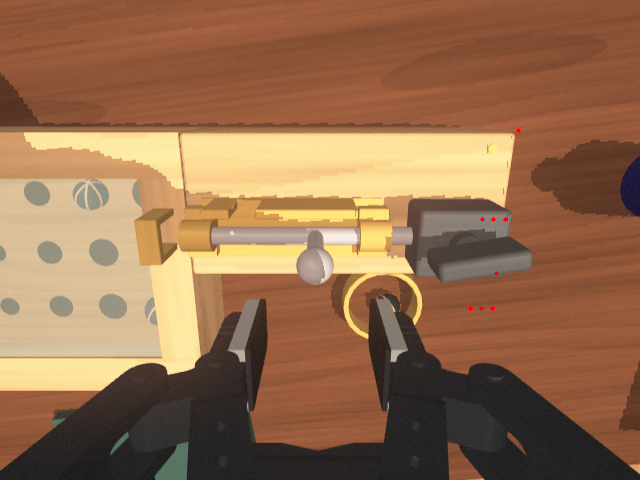

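The lid is flush with the rail, with the keeper in line at (155,237). The ball at (315,266) is centred at y≈200, between the fingers. Now I descend and pinch it.

Emit:
servo_tool:
  deltas:
    - [-0.1, -0.05, 1.5, 0, 0, 0, 4]
    - [0, 0, 2.5, 0, 0, 0, 4]
    - [0, 0, 2, 0, 0, 0, 4]
    - [0, 0, 0.9, 0, 0, 0, 4]
    - [0, 0, 0, 0, 0, 0, 4]

```text
t: 10.52
eef_pos: [0.6071, 0.0738, 0.1377]
orientation: [-3.14, -0.003, 3.013]
ft_force: [-0.5, -0.2, -0.2]
opening: 0.464
gripper_force: 0.0
```

Emit:
servo_tool:
  deltas:
    - [0, 0, 0, 0, 0, 0, 4]

```text
t: 10.6
eef_pos: [0.6087, 0.0746, 0.1399]
orientation: [-3.141, 0.0, 3.014]
ft_force: [-0.5, 0.3, 0.5]
opening: 0.469
gripper_force: 0.0
```

```bash
python3 st.py
```

```text
t 10.6 case [-34.8 196.3 139.9] rpy rel [-6.283e+00  0.000e+00 -6.000e-03] F [-0.5  0.3  0.5] T [ 0.04 -0.02  0.01] open 40.0 g 0.0
q [-0.38  0.51  0.25  1.73 -0.15  0.93  1.37]
```

Emit:
servo_tool:
  deltas:
    - [0, 0.35, 0.05, 0, 0, 0.006, 3.5]
    - [0, 0, 0, 0, 0, 0, 2.8]
    - [0, 0, 0, 0, 0, 0, 2.2]
    - [0, 0, 0, 0, 0, 0, 1.8]
    - [0, 0, 0, 0, 0, 0, 1.8]

```text
t: 11.02
eef_pos: [0.6097, 0.0792, 0.14]
orientation: [3.141, 0.002, 3.01]
ft_force: [-1.4, -0.6, 5.1]
opening: 0.221
gripper_force: 16.5
```

Emit:
servo_tool:
  deltas:
    - [0, 0, 0, 0, 0, 0, 1.8]

```text
t: 11.1
eef_pos: [0.6097, 0.0792, 0.14]
orientation: [3.141, 0.002, 3.01]
ft_force: [-0.8, -0.4, 5.8]
opening: 0.215
gripper_force: 16.5
```

```bash
python3 st.py
```

```text
t 11.1 case [-34.4 201.  140. ] rpy rel [-0.001  0.002 -0.011] F [-0.8 -0.4  5.8] T [-0.12  0.13 -0.02] open 18.3 g 16.5
q [-0.39  0.51  0.25  1.72 -0.15  0.93  1.36]
```

Emit:
servo_tool:
  deltas:
    - [0, -0.6, 0, 0, 0, 0, 1.6]
    - [0, -1, 0, 0, 0, 0, 1.6]
    - [0, -1, 0, 0, 0, 0, 1.6]
    - [0, -1, 0, 0, 0, 0, 1.6]
    - [0, -0.6, 0, 0, 0, 0, 1.6]

```text
t: 11.52
eef_pos: [0.6045, 0.0373, 0.1401]
orientation: [3.14, 0.003, 3.01]
ft_force: [1.7, 2.2, 5.4]
opening: 0.2
gripper_force: 44.3
```

```bash
python3 st.py
```

```text
t 11.52 case [-34.4 158.8 140.1] rpy rel [-0.001  0.003 -0.011] F [1.7 2.2 5.4] T [ 0.46 -0.14  0.04] open 17.1 g 44.3
q [-0.32  0.49  0.25  1.75 -0.15  0.92  1.43]
```

Emit:
servo_tool:
  deltas:
    - [0, -0.3, 0, 0, 0, 0, 1.6]
    - [0, -0.2, 0, 0, 0, 0, 1.6]
    - [0, 0, 0, 0, 0, 0, 1.6]

```text
t: 11.77
eef_pos: [0.604, 0.0334, 0.1401]
orientation: [3.14, 0.003, 3.01]
ft_force: [1.3, 1.2, 6.8]
opening: 0.2
gripper_force: 44.4
```

```bash
python3 st.py
```

```text
t 11.77 case [-34.4 154.8 140.1] rpy rel [-0.002  0.003 -0.01 ] F [1.3 1.2 6.8] T [ 0.38 -0.1   0.  ] open 17.1 g 44.4
q [-0.32  0.49  0.25  1.75 -0.15  0.92  1.43]
```

Emit:
servo_tool:
  deltas:
    - [0, -0.15, 0, 0, 0, 0, 1.6]
    - [0, -0.1, 0, 0, 0, 0, 1.6]
    - [0, 0, 0, 0, 0, 0, 1.6]

```text
t: 12.02
eef_pos: [0.604, 0.0331, 0.1401]
orientation: [3.138, 0.003, 3.012]
ft_force: [1.8, 8.3, 5.0]
opening: 0.199
gripper_force: 44.4
```

```bash
python3 st.py
```

```text
t 12.02 case [-34.4 154.5 140.1] rpy rel [-0.004  0.003 -0.008] F [1.8 8.3 5. ] T [ 1.47 -0.36  0.03] open 17.0 g 44.4
q [-0.32  0.49  0.25  1.75 -0.15  0.91  1.44]
```

Emit:
servo_tool:
  deltas:
    - [0.55, 0.1, 0.03, 0, 0, 0, 1.6]
    - [0.54, 0, 0.08, 0, 0, 0, 1.6]
    - [0.53, 0, 0.14, 0, 0, 0, 1.6]
    - [0.52, 0, 0.18, 0, 0, 0, 1.6]
    - [0.49, 0, 0.25, 0, 0, 0, 1.6]

```text
t: 12.43
eef_pos: [0.5779, 0.0366, 0.1341]
orientation: [3.139, 0.004, 3.012]
ft_force: [-1.9, 0.7, 9.0]
opening: 0.196
gripper_force: 30.3
```

Emit:
servo_tool:
  deltas:
    - [0.47, 0, 0.28, 0, 0, 0, 1.6]
    - [0.43, 0, 0.34, 0, 0, 0, 1.6]
    - [0.41, 0, 0.37, 0, 0, 0, 1.6]

```text
t: 12.68
eef_pos: [0.5635, 0.0367, 0.1224]
orientation: [3.141, 0.001, 3.01]
ft_force: [-0.3, -0.0, -0.8]
opening: 0.185
gripper_force: 0.0
```

```bash
python3 st.py
```

```text
t 12.68 case [-75.1 153.2 122.4] rpy rel [-0.     0.001 -0.01 ] F [-0.3 -0.  -0.8] T [0.06 0.02 0.01] open 15.8 g 0.0
q [-0.34  0.46  0.24  1.87 -0.14  0.84  1.42]
```

Emit:
servo_tool:
  deltas:
    - [0, 0, -1, 0, 0, 0, 1.6]
    - [0, 0, -3, 0, 0, 0, 1.6]
    - [0, 0, -3, 0, 0, 0, 1.6]
    - [0, 0, -1, 0, 0, 0, 0]
    - [0, 0, 0, 0, 0, 0, 0]

```text
t: 13.1
eef_pos: [0.5657, 0.0359, 0.2058]
orientation: [3.14, 0.006, 3.009]
ft_force: [0.8, 0.7, 0.9]
opening: 0.005
gripper_force: 0.0
```

```bash
sed -i 's/130,225,138,170/120,225,118,170/' w.py; python3 w.py wrist pics/w4.png
```

```text
t 13.1 case [-72.8 152.7 205.8] rpy rel [-0.002  0.006 -0.011] F [0.8 0.7 0.9] T [ 0.02 -0.01  0.02] open 0.5 g 0.0
q [-0.36  0.36  0.27  1.77 -0.11  1.02  1.39]
(-60, 290, 152) [578. 285.]
(-10, 290, 152) [561. 366.]
(-60, 284, 152) [566. 285.]
(-60, 296, 152) [589. 285.]
(-10, 284, 152) [550. 366.]
(-10, 296, 152) [571. 366.]
(-100, 330, 80) [583. 183.]
(0, 330, 80) [557. 317.]
bar 1957 [[-42.3, 265.6, 146.3], [-34.9, 289.2, 150.3], [-25.5, 312.9, 152.0]]
ball 552 [[-61.9, 146.3, 143.7], [-58.5, 156.0, 151.1], [-49.4, 164.6, 155.5]]
rail 24341 [[-97.3, 112.4, 77.2], [-71.3, 215.8, 78.8], [-0.9, 326.5, 81.9]]
```

View pics/w4.png

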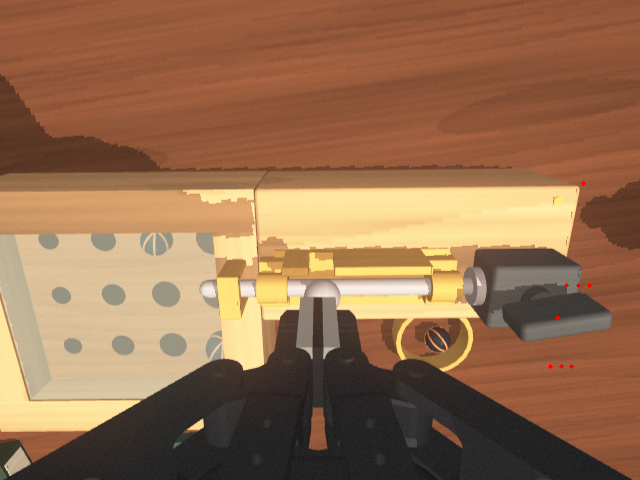

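The bolt tip is through the keeper at (208,289) and the ball is at (322,293), so y≈155.5, x≈-52. That means the bolt is fully across and the handle is at about 0.3 rad; the grip slipped off. I'll push the ball from behind along its arc with closed fingers.

Emit:
servo_tool:
  deltas:
    - [-1.7, 0.1, 0, 0, 0, -0.01, 0]
    - [-2, 0.1, 0, 0, 0, 0, 0]
    - [-1.6, 0.1, 0, 0, 0, 0, 0]
    - [0, 0, 0, 0, 0, 0, 0]
    - [0, 0, 1.5, 0, 0, 0, 0]

```text
t: 13.57
eef_pos: [0.618, 0.0322, 0.1879]
orientation: [3.142, 0.002, 3.019]
ft_force: [0.9, 0.5, -0.1]
opening: -0.001
gripper_force: 0.0
```

Emit:
servo_tool:
  deltas:
    - [0, 0, 2, 0, 0, 0, 0]
    - [0, 0, 1.5, 0, 0, 0, 0]
    - [0, 0, 0.4, 0, 0, 0, 0]
    - [0, 0, 0, 0, 0, 0, 0]
    - [0, 0, 0, 0, 0, 0, 0]

```text
t: 13.98
eef_pos: [0.6163, 0.0325, 0.1482]
orientation: [-3.141, -0.001, 3.02]
ft_force: [1.0, -0.3, -0.2]
opening: 0.002
gripper_force: 0.0
```

```bash
python3 st.py
```

```text
t 13.98 case [-22.2 155.4 148.2] rpy rel [-6.283e+00 -1.000e-03 -1.000e-03] F [ 1.  -0.3 -0.2] T [-0.04 -0.03  0.  ] open 0.2 g 0.0
q [-0.31  0.5   0.26  1.71 -0.15  0.95  1.45]
```

Emit:
servo_tool:
  deltas:
    - [0.9, 0, 0, 0, 0, 0, 0]
    - [0.9, 0, 0.05, 0, 0, 0, 0]
    - [0.9, 0, 0.1, 0, 0, 0, 0]
    - [0.8, 0, 0.35, 0, 0, 0, 0]
    - [0.8, 0, 0.5, 0, 0, 0, 0]

```text
t: 14.4
eef_pos: [0.5733, 0.0381, 0.1387]
orientation: [3.141, 0.001, 3.02]
ft_force: [1.7, -0.1, 0.1]
opening: 0.0
gripper_force: 0.4
```

Emit:
servo_tool:
  deltas:
    - [0.7, 0, 0.65, 0, 0, 0, 0]
    - [0.67, 0, 0.65, 0, 0, 0, 0]
    - [0.35, 0, 0.5, 0, 0, 0, 0]
    - [0.34, 0, 0.5, 0, 0, 0, 0]
    - [0, 0, 0, 0, 0, 0, 0]

```text
t: 14.82
eef_pos: [0.552, 0.0404, 0.1139]
orientation: [-3.141, -0.002, 3.02]
ft_force: [1.2, -0.8, -0.0]
opening: -0.002
gripper_force: 0.0
```

```bash
python3 st.py
```

```text
t 14.82 case [-87.  155.5 113.9] rpy rel [-6.283e+00 -2.000e-03 -0.000e+00] F [ 1.2 -0.8 -0. ] T [ 0.01  0.04 -0.01] open -0.2 g 0.0
q [-0.35  0.45  0.24  1.9  -0.15  0.81  1.42]
```

Now the final press down.

Emit:
servo_tool:
  deltas:
    - [0.2, 0, 0.3, 0, 0, 0, 0]
    - [0, 0, 0.3, 0, 0, 0, 0]
    - [0, 0, 0.2, 0, 0, 0, 0]
    - [0, 0, 0.15, 0, 0, 0, 0]
    - [0, 0, 0, 0, 0, 0, 0]

```text
t: 15.23
eef_pos: [0.5514, 0.0406, 0.1057]
orientation: [3.142, -0.0, 3.02]
ft_force: [-2.0, 0.4, 4.8]
opening: 0.001
gripper_force: 2.1
```

```bash
python3 st.py
```

```text
t 15.23 case [-87.5 155.6 105.7] rpy rel [-0.    -0.    -0.001] F [-2.   0.4  4.8] T [ 0.04  0.49 -0.01] open 0.1 g 2.1
q [-0.35  0.46  0.24  1.91 -0.15  0.79  1.42]
```

Emit:
servo_tool:
  deltas:
    - [0, 0, 0.1, 0, 0, 0, 0]
    - [0, 0, 0.1, 0, 0, 0, 0]
    - [0, 0, 0, 0, 0, 0, 0]

```text
t: 15.48
eef_pos: [0.5515, 0.0407, 0.1048]
orientation: [3.141, 0.0, 3.02]
ft_force: [-6.1, 0.1, 16.4]
opening: -0.004
gripper_force: 8.4
```

Emit:
servo_tool:
  deltas:
    - [0, 0, -1, 0, 0, 0, 0]
    - [0, 0, -3, 0, 0, 0, 0]
    - [0, 0, -4, 0, 0, 0, 0]
    - [3, 0, -2, 0, 0, 0, 0]
    - [3, 0, 0, 0, 0, 0, 0]

```text
t: 15.9
eef_pos: [0.4952, 0.0479, 0.2082]
orientation: [3.139, 0.008, 3.018]
ft_force: [-0.3, 0.4, -1.3]
opening: 0.001
gripper_force: 0.0
```

Emit:
servo_tool:
  deltas:
    - [3, 0, 0, 0, 0, 0, 0]
    - [1, 0, 0, 0, 0, 0, 0]
    - [0, 0, 0, 0, 0, 0, 0]

```text
t: 16.15
eef_pos: [0.45, 0.0531, 0.2041]
orientation: [3.141, -0.001, 3.021]
ft_force: [-0.5, 0.1, 0.2]
opening: 0.001
gripper_force: 0.0
```

```bash
python3 st.py; sed -i 's/118,170/82,170/; s/ball=(-100,60/ball=(-105,-62/' w.py; python3 w.py wrist pics/w5.png; python3 - <<'E'
from h import *
im,d=arm.read_camera('scene'); C=tocase(cloud(d,cam('scene')))[d>0]
Q=C[(C[:,0]>-99)&(C[:,0]<60)&(C[:,1]>-105)&(C[:,1]<60)&(C[:,2]>60)]; print('lid',np.percentile(Q,[2,50,98],0).round(1).tolist())
cv2.imwrite('pics/sc2.png',im[:,:,::-1])
E
```

```text
t 16.15 case [-189.7  155.8  204.1] rpy rel [-0.001 -0.001  0.   ] F [-0.5  0.1  0.2] T [ 0.05 -0.02  0.  ] open 0.1 g 0.0
q [-0.45  0.18  0.26  2.03 -0.06  0.94  1.28]
t 16.15 case [-189.7  155.8  204.1] rpy rel [-0.001 -0.001  0.   ] F [-0.5  0.1  0.2] T [ 0.05 -0.02  0.  ] open 0.1 g 0.0
q [-0.45  0.18  0.26  2.03 -0.06  0.94  1.28]
(-60, 290, 152) [536. 464.]
(-10, 290, 152) [523. 524.]
(-60, 284, 152) [526. 464.]
(-60, 296, 152) [546. 464.]
(-10, 284, 152) [514. 524.]
(-10, 296, 152) [532. 524.]
(-100, 330, 80) [549. 342.]
(0, 330, 80) [528. 447.]
bar 0 
ball 0 
rail 6812 [[-97.8, 112.7, 77.2], [-83.2, 278.5, 78.8], [-3.9, 328.3, 80.8]]
lid [[-93.0, -102.0, 73.4], [-16.4, -24.5, 79.3], [57.1, 56.5, 85.1]]
```

View pics/w5.png

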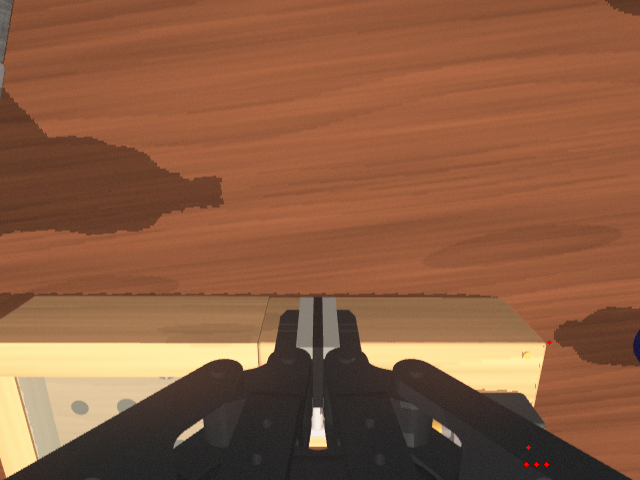

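View pics/sc2.png

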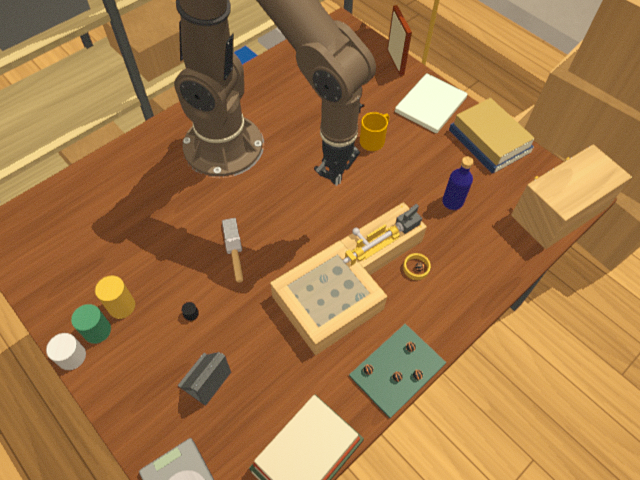

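The scene view shows the lid shut, the bolt in the keeper near (350,258), the ball folded to the robot side at (357,233), and the bystanders in place. One last numeric check of the ball and knob, without viewing a picture.

```bash
python3 - <<'E'
from h import *
for n in('scene','side'):
    im,d=arm.read_camera(n); c=cam(n); C=tocase(cloud(d,c))[d>0]
    for l,b in dict(ball=(-105,-68,138,172,86,170),bar=(-70,0,255,325,135,158)).items():
        Q=C[(C[:,0]>b[0])&(C[:,0]<b[1])&(C[:,1]>b[2])&(C[:,1]<b[3])&(C[:,2]>b[4])&(C[:,2]<b[5])]; print(n,l,len(Q),np.percentile(Q,[2,50,98],0).round(1).tolist() if len(Q) else '')
    print(proj(toworld((-90,155,96)),c))
E
```

```text
scene ball 56 [[-92.2, 144.1, 87.0], [-82.7, 152.1, 101.5], [-68.3, 162.2, 108.4]]
scene bar 109 [[-40.5, 263.8, 135.7], [-28.6, 283.7, 150.6], [-22.1, 311.9, 156.3]]
[355.1243283  230.85702834]
side ball 54 [[-99.5, 143.7, 89.8], [-90.0, 151.8, 99.1], [-69.2, 160.9, 104.0]]
side bar 92 [[-46.7, 263.0, 135.6], [-38.5, 284.6, 146.5], [-26.9, 310.7, 153.0]]
[313.48678617 216.92419808]
```

```bash
python3 -c "
from cell import arm; print(arm.sign_off())"
```

```text
the job is handed in; nothing more can be done
None
```

The marble case is locked up and handed in at about 16 s: knob turned to its stop, lid pressed shut, bolt pushed fully across into the keeper, handle folded down into its notch, and the other things on the shelf left where they stood.

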